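# Set the whistle slide to its third click and sound it

## Task

On the tool cabinet's top is a slide for tuning bird whistles. With a fingertip, push its black lever back to the closed stop, away from the whistle and the wind chest, then push it towards the whistle click by click and stop in the third click without going past it; then press the round wind key fully down for a moment so the whistle sounds, and let it up. Use light pushes, pinch and lift nothing, and leave the four loose parts on the cabinet where they stand.

Things in the scene. Friction and masses are not known exactly. Their poses are not given: they have to be found in the camera images.
- cabinet: Low oak tool cabinet, fixed, 280 (its x) x 480 (its y) x 120 mm high; tin top with a 9 mm rim. Origin: centre of its underside, z up. On the top, along x = -50 mm: wooden wind chest (y -217 to -123, 60 mm above the tin), copper whistle (to y = 25, 52 mm above the tin), then the carriage with the black lever on guide rods, a brass rack of rounded teeth beside it.
- lever_grip (a point): Centre of the lever's black finger-piece, 30 (cabinet x) x 13 (cabinet y) x 46 mm high, 73 to 119 mm above the tin, on a thin stem. Axes as the cabinet's. When closed it is at x = -50, y = 165 mm in the cabinet's frame. All else within 80 mm of it, and every loose part, stays below 67 mm above the tin.
- pitch_lever (a joint): Lever travel (m) along the cabinet's -y, towards the whistle: 0 = closed notch at the stop, up to 0.09. A spring plunger clicks into a notch every 18 mm: third click 0.054. About 6 N pushes it out of a notch; past half-way it snaps on to the next notch by itself and rests there. Starts one or two clicks from closed, rarely between them.
- wind_key (a joint): Travel of the wind key (m): 0 up, 0.007 fully down; sprung, about 5 N to press it down, comes up by itself.
- wind_key_top (a point): Centre of the top face of the wind key, a round pearl-white button 30 mm across in a brass collar 46 mm across and 12 mm high on the wind chest; pressed straight down. The face is 83 mm above the tin when up.
- whistle: Loose spare copper whistle, standing, 26 mm foot, 66 mm high; origin at the centre of its underside. Leave it alone.
- piston: Loose steel piston cylinder, standing, 30 mm across, 42 mm high; origin at the centre of its underside. Leave it alone.
- wing: Loose mother-of-pearl wing plate, lying flat, about 30 x 60 x 5 mm; origin under its middle. Leave it alone.
- cage_foot: Loose cast bronze cage foot, standing, 44 mm across, 36 mm high; origin at the centre of its underside. Leave it alone.

How it is judged:
On the way, in this order (a step that is already met when the one before it is completed fails the run):
1. the lever is back at the closed stop (value of joint pitch_lever below 0.004 m), for 0.2 s.
2. the lever rests in the third click (value of joint pitch_lever between 0.051 and 0.057 m and velocity of joint pitch_lever between -0.01 and 0.01 m/s), for 0.3 s.
3. the wind key is pressed fully down, with the lever in the third click (value of joint wind_key above 0.0055 m and value of joint pitch_lever between 0.051 and 0.057 m), for 0.1 s.
At the end, for the whole second after the job is handed in: The lever rests in the third notch (within 3 mm of 54 mm from closed), the wind key is up again (within 1.5 mm), and the four loose parts stand within 10 mm of where they were (all of step 2 and value of joint wind_key below 0.0015 m and distance of each of whistle, piston, wing, cage_foot from where it was at the start of the episode below 0.01 m); the robot touches nothing.
It fails at once if the lever runs past the third click, over the tooth towards the fourth (value of joint pitch_lever above 0.063 m).
It fails at once if the lever is shoved with more than 30 N (contact force between the fingers and pitch_lever above 30 N).
It fails at once if the lever's finger-piece is pinched between the fingers (horizontal distance between the grasp point and lever_grip below 0.01 m and distance between the grasp point and lever_grip below 0.03 m and contact force between the fingers and pitch_lever above 2 N).
It fails at once if the wind key is rammed with more than 30 N (contact force between the fingers and wind_key above 30 N).
It fails at once if a loose part is moved by over 10 mm, tipped or lifted (distance of any of whistle, piston, wing, cage_foot from where it was at the start of the episode above 0.01 m or angle between any of whistle, piston, wing, cage_foot's own z axis and vertical above 0.3 rad).
It also fails if it takes over 64 s, if anything falls off the work surface, if the arm or the gripper's body presses on something with over 40 N, if the wrist force passes 120 N, or if a joint passes its speed limit or range.

## Robot

A 6-joint arm with a two-finger parallel gripper is mounted at the origin on the work surface. World frame = base frame: x ahead of the robot, y to its left, z up, the work surface at z = 0. Lengths are in m, angles in rad, forces in N, time in s.
With the tool pointing down it reaches from about 0.35 to 0.975 m from the base axis. Payload 7.1 kg.
Tool frame: the origin (TCP) lies midway between the tips of the shut fingers; the grasp point (between the pads) lies 19 mm behind it; z points along the fingers, y is the line along which they close (so a half turn about z gives the same grasp; the last joint's range is limited). The gripper opens to 88 mm and grips with 3 to 60 N. Pads are 20 mm wide; open, the fingers measure 115 mm over their backs; the gripper's body (75 mm by 178 mm) begins 61 mm behind the grasp point.
Start: joints at [1.112, 0.423, 1.63, -0, 1.089, -0.019], TCP at [0.266, 0.566, 0.223] pointing down, gripper open.
Joint ranges: [-3, 3], [-0.9, 2.11], [0.09, 2.58], [-1.31, 4.45], [0.11, 2.69], [-2.54, 2.54]. Speed limits (rad/s): [2.39, 2.39, 3.01, 3.14, 3.14, 3.14].

## Interface

Orientations are given as a unit quaternion [w, x, y, z].
In Python, from station import move_pose, movel, movej, command_gripper, wait, inverse_kinematics, read_camera, camera_info, MotionError, job_done, get_time, get_joint_pos, get_qvel, get_effort, get_tcp_pos, get_ee_rot, get_ft_force, get_ft_torque, get_grip_width, get_finger_force gives the robot as it stands. Calls block until the motion is done:
- move_pose(position, orientation): joint-space move of the TCP to a pose.
- movel(position, frame=None, v=0.15, until_force=None): straight line of the TCP; frame=None keeps the orientation; v is the mean speed in m/s. With until_force (N) it stops when the force on the tool has changed by that much, and returns True; else False.
- movej(angles): joint-space move.
- command_gripper(opening): opening from 0.0 (shut) to 1.0 (fully open); the grip force is fixed at half the most; returns when the fingers have stopped.
- wait(seconds).
- inverse_kinematics(position, orientation): joint angles nearest the present ones, or None.
- read_camera(name): name is "scene" or "top"; returns the picture (400x640x3 uint8, red, green, blue); there is no depth.
- camera_info(name): a dict with "intrinsics" (3x3 intrinsics, pixels), "T" (4x4, takes a point from camera to world coordinates). Camera axes: x right, y up, looking along -z (the intrinsics and any distortion apply to the point x, -y, -z); pixel columns grow to the right and rows downward; lengths in m; the calibration is good to about 2 mm. A picture is of the moment at which its call begins. camera_info takes no time and is no camera call.
A pose or a line that the arm cannot do raises MotionError and nothing moves.
- job_done(): hands the job in; it is judged then, once.
Readings, each from a call of its own:
- get_time(): time.
- get_joint_pos(): joint angles.
- get_qvel(): joint speeds.
- get_effort(): joint torques, N m.
- get_tcp_pos(): TCP position.
- get_ee_rot(): TCP orientation.
- get_ft_force(): force on the tool from outside, world axes, zero at the start.
- get_ft_torque(): the same for the moment, N m.
- get_grip_width(): opening from 0.0 (shut) to 1.0 (fully open).
- get_finger_force(): force on a finger pad.
Only numpy, scipy, OpenCV 4.12 (cv2) and the standard library are available. Lean on these libraries where they do the work, as an engineer would, in place of code of your own. Each camera call takes 0.05 s, during which the arm holds its last target. There are 200 camera calls.

## Working session

There is one attempt and no reset: what is moved stays moved. The work goes in short steps, each a Python script; the robot and the scene stay as the last script left them, time stands still between calls to the robot, and variables do not carry over. Pictures are saved under pics/ and viewed, at most 10 in all, crops included, and the job is handed in when it is done.

```bash
mkdir -p pics; ls
python3 - <<'E'
from station import *
import cv2,numpy as np
for n in("scene","top"):
    im=read_camera(n); cv2.imwrite(f"pics/{n}0.png",cv2.cvtColor(im,cv2.COLOR_RGB2BGR))
    c=camera_info(n); print(n,np.round(c["intrinsics"],1).tolist(),np.round(c["T"],3).tolist(),[k for k in c])
print(get_time(),get_ee_rot())
E
```

```text
pics
scene [[385.8, 0.0, 323.5], [0.0, 385.8, 200.8], [0.0, 0.0, 1.0]] [[-0.692, -0.537, 0.483, 0.942], [0.722, -0.511, 0.466, 0.33], [-0.003, 0.671, 0.742, 0.667], [0.0, 0.0, 0.0, 1.0]] ['intrinsics', 'T']
top [[495.5, 0.0, 325.4], [0.0, 495.5, 201.8], [0.0, 0.0, 1.0]] [[0.016, 0.992, -0.129, 0.477], [-1.0, 0.013, -0.024, 0.007], [-0.022, 0.129, 0.991, 1.164], [0.0, 0.0, 0.0, 1.0]] ['intrinsics', 'T']
0.1 [-1.56049377e-04  2.18114528e-01  9.75922950e-01 -6.51635916e-04]
```

View pics/top0.png

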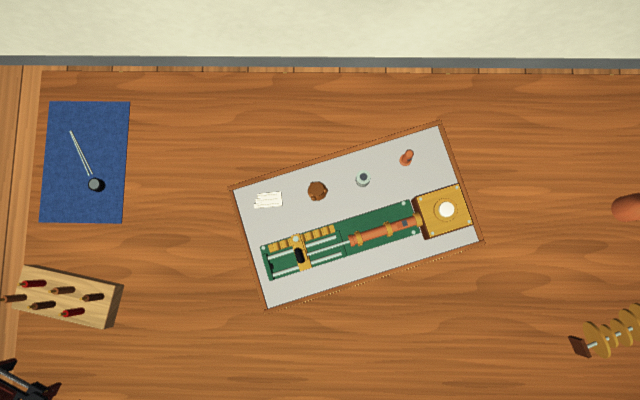

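View pics/scene0.png

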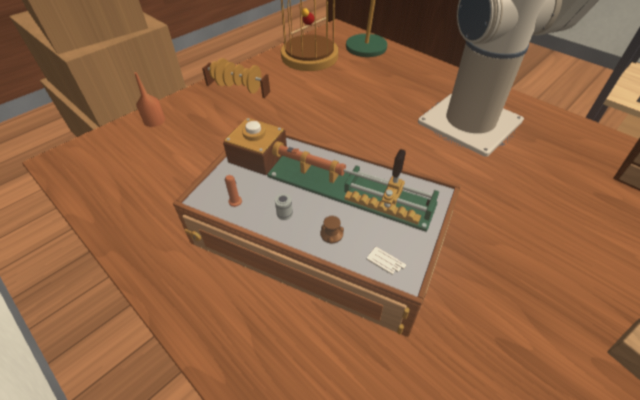

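Top view: the cabinet spans corners (232,187), (440,122), (482,241), (267,309). The key is at about (446,209) and the black lever at about (300,255). In the scene view the key is at (254,129) and the lever at (399,164).

```bash
cat > h.py <<'E'
import numpy as np,cv2
from station import *
def ray(n,p):
    c=camera_info(n);K=np.array(c["intrinsics"]);T=np.array(c["T"])
    d=np.linalg.inv(K)@[p[0],p[1],1];d=T[:3,:3]@[d[0],-d[1],-d[2]];return T[:3,3],d
def plane(n,p,z):
    o,d=ray(n,p);return o+d*(z-o[2])/d[2]
def tri(a,b):
    o1,d1=ray("scene",a);o2,d2=ray("top",b)
    s=np.linalg.lstsq(np.c_[d1,-d2],o2-o1,rcond=None)[0]
    p,q=o1+s[0]*d1,o2+s[1]*d2;return (p+q)/2,np.linalg.norm(p-q)
def blob(im,cond,box):
    x0,y0,x1,y1=box;m=np.zeros(im.shape[:2],np.uint8);m[y0:y1,x0:x1]=cond(im.astype(int))[y0:y1,x0:x1]
    n,l,s,c=cv2.connectedComponentsWithStats(m);i=1+np.argmax(s[1:,4]);return c[i],s[i],l==i
white=lambda i:i.min(2)>205
dark=lambda i:i.max(2)<50
E
python3 - <<'E'
from h import *
t=read_camera("top");s=read_camera("scene")
for nm,c,bt,bs in(("key",white,(425,190,470,230),(235,115,275,145)),("lev",dark,(280,235,320,275),(380,140,415,185))):
    a=blob(s,c,bs);b=blob(t,c,bt);print(nm,a[0],a[1],b[0],b[1],*tri(a[0],b[0]))
m=(np.ptp(t.astype(int),axis=2)<25)&(t.min(2)>120)
m=m.astype(np.uint8);m[:110]=0;m[:, :220]=0;m[320:]=0;m[:,495:]=0
k=cv2.findContours(m,0,2)[0];h=cv2.convexHull(max(k,key=cv2.contourArea))
B=cv2.boxPoints(cv2.minAreaRect(h));print(B)
for z in(.111,.12,.129):
    P=np.array([plane("top",p,z) for p in B])[:,:2];e=P-np.roll(P,1,0);print(z,P.round(4).tolist(),np.linalg.norm(e,axis=1),np.degrees(np.arctan2(e[:,1],e[:,0])))
cv2.imwrite("pics/c.png",cv2.cvtColor(np.vstack([cv2.resize(t[180:290,240:480],(720,330)),cv2.resize(s[110:230,220:460],(540,270))[:, :720] if 0 else cv2.copyMakeBorder(cv2.resize(s[110:230,220:460],(540,270)),0,0,0,180,0)]),cv2.COLOR_RGB2BGR))
E
```

```text
Traceback (most recent call last):
  File "h.py", line 14, in blob
    n,l,s,c=cv2.connectedComponentsWithStats(m);i=1+np.argmax(s[1:,4]);return c[i],s[i],l==i
                                                    ~~~~~~~~~^^^^^^^^^
ValueError: attempt to get argmax of an empty sequence
```

```bash
sed -i 's/^white=.*/white=lambda i:(i.min(2)>165)\&(np.ptp(i,axis=2)<45)/' h.py
python3 - <<'E'
from h import *
t=read_camera("top");s=read_camera("scene")
cv2.imwrite("pics/c.png",cv2.cvtColor(np.vstack([cv2.resize(t[180:290,240:480],(720,330)),cv2.copyMakeBorder(cv2.resize(s[110:230,220:460],(540,270)),0,0,0,180,0)]),cv2.COLOR_RGB2BGR))
print(s[129,254],t[209,446],t[200,380])
for nm,c,bt,bs in(("key",white,(425,190,470,230),(235,115,275,145)),("lev",dark,(280,235,320,275),(380,140,415,185))):
    a=blob(s,c,bs);b=blob(t,c,bt);print(nm,a[0],a[1],b[0],b[1],*tri(a[0],b[0]))
m=(np.ptp(t.astype(int),axis=2)<25)&(t.min(2)>120)
m=m.astype(np.uint8);m[:110]=0;m[:, :220]=0;m[320:]=0;m[:,495:]=0
k=cv2.findContours(m,0,2)[0];h=cv2.convexHull(max(k,key=cv2.contourArea))
B=cv2.boxPoints(cv2.minAreaRect(h));print(B)
for z in(.111,.12,.129):
    P=np.array([plane("top",p,z) for p in B])[:,:2];e=P-np.roll(P,1,0);print(z,P.round(4).tolist(),np.linalg.norm(e,axis=1),np.degrees(np.arctan2(e[:,1],e[:,0])))
E
```

```text
[204 188 166] [246 243 226] [206 205 191]
key [253.175 125.45 ] [247 122  13   8  80] [446.04046243 208.95953757] [439 202  15  15 173] [ 0.59019292 -0.20363709  0.20122875] 0.0022353626204689057Traceback (most recent call last):
  File "<stdin>", line 6, in <module>
  File "h.py", line 14, in blob
    n,l,s,c=cv2.connectedComponentsWithStats(m);i=1+np.argmax(s[1:,4]);return c[i],s[i],l==i
                                                    ~~~~~~~~~^^^^^^^^^
    return _wrapfunc(a, 'argmax', axis=axis, out=out, **kwds)
    return bound(*args, **kwds)
ValueError: attempt to get argmax of an empty sequence
```

View pics/c.png

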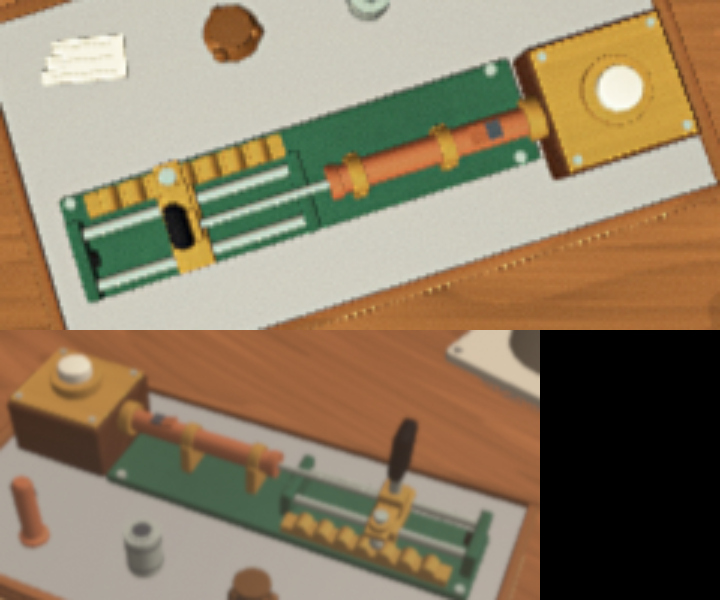

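The crop shows the lever finger-piece at top pixel (300,255), two clicks or so out, and the key clear at (446,209). Triangulated key z is 0.201, so the tin is at about 0.12.

```bash
sed -i 's/^dark=.*/dark=lambda i:i.max(2)<75/' h.py
python3 - <<'E'
from h import *
t=read_camera("top");s=read_camera("scene")
a=blob(s,dark,(385,145,412,182));b=blob(t,dark,(285,240,315,270));print(a[:2],b[:2],*tri(a[0],b[0]))
m=((np.ptp(t.astype(int),axis=2)<30)&(t.min(2)>120)).astype(np.uint8);m[:110]=0;m[:, :220]=0;m[320:]=0;m[:,495:]=0
k=cv2.findContours(m,0,2)[0];h=cv2.convexHull(max(k,key=cv2.contourArea))
B=cv2.boxPoints(cv2.minAreaRect(h))
P=np.array([plane("top",p,.12) for p in B])[:,:2];e=P-np.roll(P,1,0);print(B.tolist(),np.linalg.norm(e,axis=1),np.degrees(np.arctan2(e[:,1],e[:,0])))
c=P.mean(0);L=e[np.argmax(np.linalg.norm(e,axis=1))];L*=np.sign(L[1]);ey=L/np.linalg.norm(L);ex=np.array([ey[1],-ey[0]])
key=plane("top",(446.04,208.96),.203)[:2]
for n,p in(("key",key),("lev.2",plane("top",b[0],.235)[:2])):print(n,p,"cab",(p-c)@ex,(p-c)@ey)
print("c",c,"ey",ey)
E
```

```text
(array([398.18041237, 163.20103093]), array([393, 150,  12,  28, 194], dtype=int32)) (array([299.        , 255.21904762]), array([295, 248,  10,  15, 105], dtype=int32)) [0.4965642  0.07904808 0.21598123] 0.0007249405283388477
[[230.2395782470703, 190.70619201660156], [440.8704528808594, 123.54850769042969], [478.27679443359375, 240.8682403564453], [267.6459045410156, 308.02593994140625]] [0.2600969  0.47557578 0.26233279 0.46038953] [  19.76907115  -71.31842305 -163.55867106  108.42243935]
key [ 0.59080148 -0.20405211] cab -0.05124319922077358 -0.16715019598435196
lev.2 [0.49635517 0.07729987] cab -0.050594041224313095 0.12963023354131245
c [ 0.58580524 -0.02929488] ey [-0.32030841  0.94731332]
```

```bash
cat >> h.py <<'E'
KEY=np.array([.5908,-.2041]);LEV=np.array([.4965,.0775])  # lever at cab y .129, key at -.170
ey=(LEV-KEY)/np.linalg.norm(LEV-KEY);th=np.arctan2(ey[1],ey[0]);Q=[0,np.cos(th/2),np.sin(th/2),0]
def P(y,z): return [*(LEV+ey*(y-.129)),z]   # on the lever line
def cy(): return float((np.array(get_tcp_pos())[:2]-LEV)@ey+.129)
def snap(name,box=(240,200,360,290)):
    t=read_camera("top");b=blob(t,dark,(255,225,345,280))
    p=plane("top",b[0],.235)[:2];print("lever y",(p-LEV)@ey+.131,b[1])
    x0,y0,x1,y1=box;cv2.imwrite(f"pics/{name}.png",cv2.cvtColor(cv2.resize(t[y0:y1,x0:x1],None,fx=5,fy=5),cv2.COLOR_RGB2BGR))
E
python3 - <<'E'
from h import *
command_gripper(0.0)
p=get_tcp_pos();movel([p[0],p[1],.33],v=.25)
move_pose(P(.084,.30),Q);movel(P(.084,.207),v=.12)
print(get_time(),cy(),get_grip_width(),get_ft_force())
r=movel(P(.145,.207),v=.025,until_force=3.5);print(r,cy(),get_ft_force(),get_time())
E
```

```text
5.35 0.08393342727566869 0.008679146242073487 [-0.20993283  0.33555206  1.44085343]
True 0.1126554606997805 [ 1.69384181 -3.01278845  3.51822356] 6.6333
```

Contact came exactly where expected. Next I push to the closed stop.

Run:
```python
from h import *
for y in(.124,.142,.153):
    r=movel(P(y,.207),v=.02,until_force=12);f=get_ft_force();print(r,cy(),f,get_time())
wait(.4);print(get_ft_force(),cy())
movel(P(.125,.207),v=.06);movel(P(.125,.27),v=.15)
snap("closed")
movel(P(.205,.27),v=.2);movel(P(.205,.207),v=.12)
r=movel(P(.176,.207),v=.02,until_force=2.5);print(r,cy(),get_ft_force(),get_time())
```

```text
False 0.12427412924925603 [ 0.31952191 -0.55041522 -0.36671319] 7.35
False 0.1421044131867689 [ 0.18676814 -0.95834735 -0.25552243] 8.4
True 0.14913710173014216 [ 1.63690637 -4.31839754  2.37378619] 8.8667
[ 1.17582234 -4.94958644  3.59541413] 0.14912707333407924
lever y 0.08974003966614243 [319 225   6  55  75]
True 0.18341823805008034 [-0.2567269   2.60085465  1.58617427] 12.6917
```

View pics/closed.png

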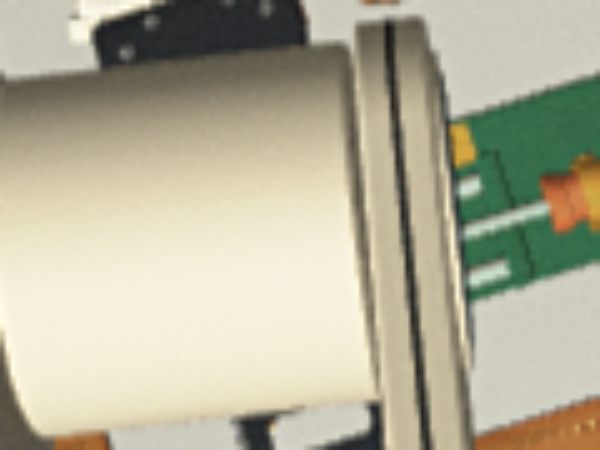

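The arm hides the lever in the top view (it fills roughly columns 240–330). The two contacts (0.1491 and 0.1834, minus the finger half-widths) agree that the lever is closed. Next I go click by click, measuring contact after each one.

Run:
```python
from h import *
C=.1830
for k in(0,1):
    r=movel(P(C-.018*k-.0112,.207),v=.015,until_force=15);print("push",k,r,cy(),get_ft_force(),get_time())
    wait(.4)
    r=movel(P(C-.018*(k+1)-.006,.207),v=.015,until_force=2.5);print("contact",k+1,r,cy(),get_ft_force(),get_time())
```

```text
push 0 False 0.17167816421902707 [0.25175414 0.63687622 0.62252489] 13.6167
contact 1 True 0.1654377426171532 [0.67665909 1.74144512 1.49069871] 14.55
push 1 False 0.15365013346750428 [0.02026266 0.34217258 0.10860757] 15.4833
contact 2 True 0.14744947225715277 [0.07177932 2.359927   0.96301475] 16.4167
```

Run:
```python
from h import *
r=movel(P(.1830-.036-.0112,.207),v=.015,until_force=15);print(r,cy(),get_ft_force(),get_time())
wait(.5)
r=movel(P(.1285,.207),v=.01,until_force=1.5);print("contact3",r,cy(),get_time())
movel(P(.150,.207),v=.06);movel(P(.150,.30),v=.15)
move_pose([*KEY,.235],Q);wait(.3)
s=read_camera("scene");cv2.imwrite("pics/s3.png",cv2.cvtColor(cv2.resize(s[80:240,200:460],None,fx=3,fy=3),cv2.COLOR_RGB2BGR));snap("t3",(230,180,390,290))
```

```text
False 0.13565714749029922 [-0.53213163 -0.31094255 -0.88547939] 17.35
contact3 True 0.12955104365921022 18.475
lever y 0.11289426874950086 [304 245  10  15  99]
```

View pics/s3.png

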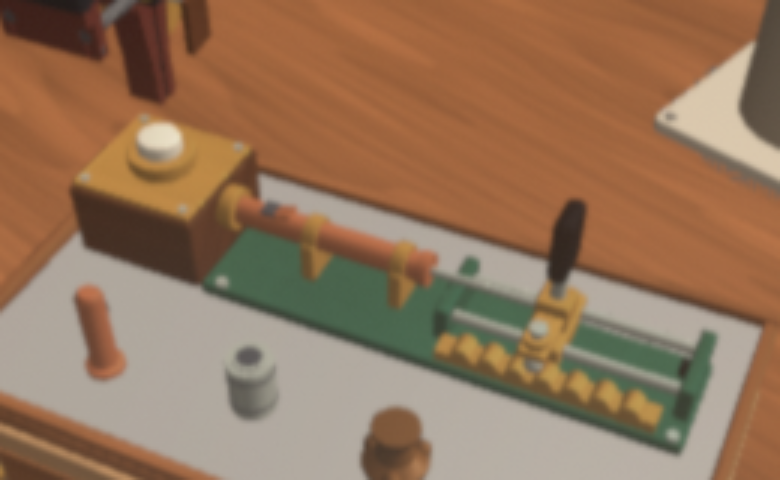

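The lever sits in the third click, reading 0.113 m by image and consistent by contact. The fingers, at crop (150,90), don't look above the key at (160,140), so I check the pose.

Run:
```python
from h import *
p=get_tcp_pos();print(p,KEY,get_time())
for n in("scene","top"):
    c=camera_info(n);T=np.array(c["T"]);K=np.array(c["intrinsics"])
    for q in(p,[*KEY,.203]):
        d=T[:3,:3].T@(np.array(q)-T[:3,3]);u=K@[d[0],-d[1],-d[2]];print(n,u[:2]/u[2])
t=read_camera("top");cv2.imwrite("pics/k.png",cv2.cvtColor(cv2.resize(t[150:270,380:540],None,fx=4,fy=4),cv2.COLOR_RGB2BGR))
```

```text
[ 0.59092651 -0.20356384  0.23527759] [ 0.5908 -0.2041] 21.3667
scene [249.84827867 111.02075956]
scene [252.09111962 124.66713621]
top [449.5450981  206.91416183]
top [446.0648128  208.96109282]
```

View pics/k.png

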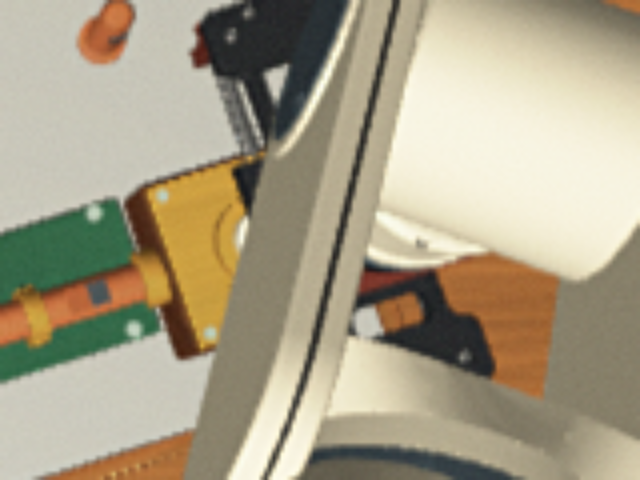

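The predicted tip pixel (250,111) matches the picture, so the fingers are above the key and the offset is only perspective. I press now.

Run:
```python
from h import *
r=movel([*KEY,.190],v=.02,until_force=12);print(r,get_tcp_pos(),get_ft_force())
wait(.4);print(get_ft_force(),get_tcp_pos(),get_time())
```

```text
True [ 0.59078475 -0.20409539  0.1963663 ] [-0.64967761 -0.26289103  5.44910777]
[-2.00926939  0.45071102  5.91179584] [ 0.59081962 -0.20409736  0.19636486] 23.5583
```

Run:
```python
from h import *
r=movel([*KEY,.1935],v=.01,until_force=7);print(r,get_tcp_pos(),get_ft_force())
wait(.4);print(get_ft_force(),get_tcp_pos(),get_time())
movel([*KEY,.30],v=.12);movel([KEY[0],KEY[1]-.16,.36],v=.2);wait(.6)
s=read_camera("scene");cv2.imwrite("pics/s4.png",cv2.cvtColor(cv2.resize(s[80:280,160:460],None,fx=2.5,fy=2.5),cv2.COLOR_RGB2BGR));snap("t4");print(get_time())
```

```text
True [ 0.59078212 -0.20414743  0.19636721] [-1.82997994  0.36999998  6.20385369]
[-2.9047544  -0.27801435  7.04720417] [ 0.59078708 -0.20409954  0.19634126] 24.1667
lever y 0.11302534784879303 [304 245  10  15  97]
26.8917
```

View pics/s4.png

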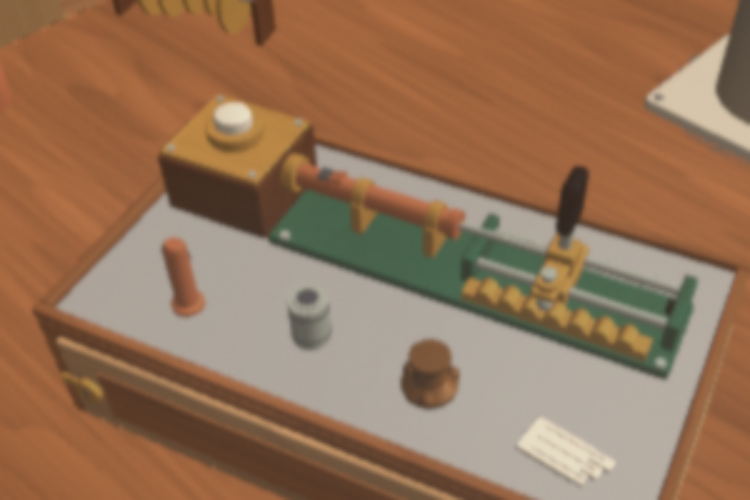

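The key met a hard bottom stop: pushing further gave no more motion. In the picture the key is up, the lever is in the third click at crop (570,200), and the loose parts haven't moved.

```bash
python3 -c "
from station import *
print(job_done())"
```

```text
the job is handed in; nothing more can be done
None
```

The job is handed in with no verdict returned: the lever was closed, then clicked to the third notch, the wind key was pressed to its stop and let up, and the loose parts look unmoved in the last picture.

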